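Clear the carrot ends and press every lid home after pickling

ROBOT

A 7-joint arm with a two-finger parallel gripper is mounted at the origin on the work surface. World frame = base frame: x ahead of the robot, y to its left, z up, the work surface at z = 0. Lengths are in m, angles in rad, forces in N, time in s.
With the tool pointing down it reaches from about 0.425 to 0.95 m from the base axis. Payload 4.7 kg.
Tool frame: the origin (TCP) lies at the very end of the fingers, on their centre line; the grasp point (between the pads) lies 19 mm behind it; z points along the fingers, y is the line along which they close (so a half turn about z gives the same grasp; the last joint's range is limited). The gripper opens to 87 mm and grips with 3 to 60 N. Pads are 19 mm wide; open, the fingers measure 117 mm over their backs; the gripper's body (75 mm by 190 mm) begins 51 mm behind the grasp point.
Start: joints at [1.177, 0.469, -0.049, 1.532, 0.024, 1.141, -0.082], TCP at [0.241, -0.631, 0.223] pointing down, gripper open.
Joint ranges: [-2.59, 2.59], [-0.33, 1.99], [-1.39, 1.29], [0.1, 2.45], [-1.04, 4.18], [0.21, 1.99], [-2.66, 2.66]. Speed limits (rad/s): [2.57, 2.57, 3.14, 3.14, 3.14, 3.14, 3.14].

INTERFACE

Orientations are given as a rotation vector (axis times angle).
In Python, from rig import monitor, viewer, env gives the robot as it stands. The module is installed in compiled form; this text tells all that it offers.
- The arm moves only by the shell command python3 -m jog 'ROWS' [OPENING]. ROWS is JSON, a list of rows, each a list of 2 entries, a list of its own where there are three numbers: the shift along the tool's x, y, z in units of 25 mm (1.0 is 25 mm), then the turn, a rotation vector about the tool's x, y, z in units of 0.12 rad (1.0 is 0.12 rad). A call has 1 to 12 rows; each row shifts and turns the commanded pose from where the row before left it, along the tool's axes as they then stand; what a row does not reach is not made up. A row lasts 1/8 s, in which the tool goes at most 62.5 mm and 10.7 degrees, less where a joint would pass 70% of its speed; a pose out of reach is approached as far as the arm can. A call with a number of a shift or a turn outside -1 to 1 is refused whole. A call with a gripper value outside its range is refused whole. OPENING is the opening, from -1 (shut) to 1 (fully open), set as the call begins (- or left out, the last holds). The fingers move at their own pace and stop on an object; the grip force is fixed at half the most. Time passes only in rows, so rows that do not move let the fingers close. It gives the time, the measured TCP pose, the force, the opening and the grip force at its end, in the units of the state.
- monitor.sense(): the state, without advancing time (a new reading comes with each control period).
- viewer.grab_frame(name): name is "scene" or "top" or "wrist"; returns the picture (480x640x3 uint8, red, green, blue); there is no depth.
- viewer.calibration(name): a dict with "vfov" (degrees; the focal length in pixels is half the picture's height over the tangent of half this angle, whatever the lens; pixels are square), "cx", "cy" (the principal point, pixels), "T" (4x4, takes a point from camera to world coordinates). Camera axes: x right, y up, looking along -z (the intrinsics and any distortion apply to the point x, -y, -z); pixel columns grow to the right and rows downward; lengths in m; the calibration is good to about 2 mm. A picture is of the moment at which its call begins: read the wrist's pose just before it. calibration takes no time and is no camera call; for the wrist camera it gives the pose at the moment of the call.
- env.close_job(): hands the job in; it is judged then, once.
The state is a dict: "clock": time; "joints": joint angles; "qvel": joint speeds; "tau": joint torques, N m; "tcp_pos": TCP position; "eef_rot": TCP orientation; "contact_force": force on the tool from outside, world axes, zero at the start; "moment": the same for the moment, N m; "width": finger opening in m; "grasp_force": force on a finger pad.
Only numpy, scipy, OpenCV 4.12 (cv2) and the standard library are available. Lean on these libraries where they do the work, as an engineer would, in place of code of your own. Each camera call takes 0.05 s, during which the arm holds its last target. There are 200 camera calls.

TASK

Finish up after pickling: clear all the carrot ends off the chopping board into the open metal scrap tub, then put the white lid on the tub and press it down until both short ends are fully home on the rim. Also press down the raised steel lids of both pickle jars, before or after, until they are fully home, and leave the spice jar, the cup, the egg ring and the chopsticks where they are.

Things in the scene. Friction and masses are not known exactly. Their poses are not given: they have to be found in the camera images.
- board: Wooden chopping board, fixed, 200 (x) x 240 (y) x 15 mm thick; origin at the centre of its underside.
- tub: Open aluminium scrap tub, fixed, outside 110 (its x) x 150 (its y) x 85 mm high, walls 6 mm, so the mouth is 98 x 138 mm; origin at the centre of its underside, z up. A black rubber sealing strip stands 8 mm above the rim along each short end (y = +-72 mm).
- seal_left (a joint): Joint: how far the black rubber sealing strip in the rim at the tub's +y short end is pressed in, m: 0 = standing 8 mm above the metal rim, 0.008 = flush with it. Strip 80 mm long along the tub's x, 6 mm wide, at +72 mm along the tub's y. About 6 N moves it; it stays where it is pressed.
- seal_right (a joint): Joint: how far the black rubber sealing strip in the rim at the tub's -y short end is pressed in, m: 0 = standing 8 mm above the metal rim, 0.008 = flush with it. Strip 80 mm long along the tub's x, 6 mm wide, at -72 mm along the tub's y. About 6 N moves it; it stays where it is pressed.
- lid: White plastic lid of the tub, loose, 0.12 to 0.2 kg, right way up on the counter. Origin at the centre of its underside, z up: a plug 88 (x) x 128 (y) x 10 mm fits the tub's mouth with 5 mm spare each side, either way round; above it the plate, 120 (x) x 160 (y), z = 10 to 16 mm, covers the rim. Origin above the tub's: 83 mm resting on the raised strips, 75 mm fully home.
- lid_grip (a point): Middle of the grey grip rib on top of the lid, 28.5 mm above the lid's origin; rib 20 (lid's x) x 60 (lid's y) mm, from 16 to 41 mm above the lid's origin. The lid is best pressed on its plate near each short end, 65 to 75 mm from the middle along its y.
- jar1: The first glass pickle jar, fixed, full of carrot sticks, 76 mm across and 75 mm high without lid; origin at the centre of its underside.
- jar1_lid (a joint): Joint: how far the steel push-in lid of the first pickle jar is pressed down, m: 0 = fully proud (white plug and 8 mm gap showing under it), 0.008 = home on the glass. Starts at 0 to 0.003. About 6 N moves it; it stays where it is pressed.
- jar1_top (a point): Centre of the flat top face of the first pickle jar's steel lid (82 mm across, 16 mm thick); 99 mm above the counter when proud, 91 mm when home.
- jar2: The second glass pickle jar, fixed, full of carrot sticks, 76 mm across and 75 mm high without lid; origin at the centre of its underside.
- jar2_lid (a joint): Joint: how far the steel push-in lid of the second pickle jar is pressed down, m: 0 = fully proud (white plug and 8 mm gap showing under it), 0.008 = home on the glass. Starts at 0 to 0.003. About 6 N moves it; it stays where it is pressed.
- jar2_top (a point): Centre of the flat top face of the second pickle jar's steel lid (82 mm across, 16 mm thick); 99 mm above the counter when proud, 91 mm when home.
- scrap1: Carrot end, loose, 22 g, a blunt cone with a green stub, foot 28 mm across, 30 mm high, top 17 mm across; origin at the centre of its cut foot, z towards the stub. Stands on the board at the start; may be absent (None).
- scrap2: Carrot end, loose, 22 g, a blunt cone with a green stub, foot 30 mm across, 29 mm high, top 18 mm across; origin at the centre of its cut foot, z towards the stub. Stands on the board at the start; may be absent (None).
- scrap3: Carrot end, loose, 22 g, a blunt cone with a green stub, foot 32 mm across, 28 mm high, top 19 mm across; origin at the centre of its cut foot, z towards the stub. Stands on the board at the start; may be absent (None).
- scrap4: Carrot end, loose, 22 g, a blunt cone with a green stub, foot 34 mm across, 27 mm high, top 20 mm across; origin at the centre of its cut foot, z towards the stub. Stands on the board at the start; may be absent (None).
- scrap5: Carrot end, loose, 22 g, a blunt cone with a green stub, foot 36 mm across, 26 mm high, top 22 mm across; origin at the centre of its cut foot, z towards the stub. Stands on the board at the start; may be absent (None).
- scrap6: Carrot end, loose, 22 g, a blunt cone with a green stub, foot 38 mm across, 25 mm high, top 23 mm across; origin at the centre of its cut foot, z towards the stub. Stands on the board at the start; may be absent (None).
- spice_jar: Bystander: small closed glass spice jar with a wooden cap, 54 mm across, 88 mm high, in the row with the pickle jars; origin at the centre of its underside.
- cup: Bystander: green silicone cup, 72 mm across, 75 mm high; origin at the centre of its underside.
- egg_ring: Bystander: aluminium egg ring, 90 mm across, 20 mm high; origin at the centre of its underside.
- chopsticks: Bystander: pair of wooden chopsticks held by a paper band, 220 mm long along y, 24 mm wide, 10 mm high; origin at the middle of its underside.

How it is judged:
By the outcome, as a careful person would: the job done as asked, in the order asked, and still so for the second after the job is handed in, with the robot touching nothing.
Of scrap1, scrap2, scrap3, scrap4, scrap5, scrap6 only 4 to 6 are there at a start; the rules pass over those that are not, and their reading is None.
At some moment in a run one of scrap1, scrap2, scrap3, scrap4, scrap5, scrap6 may be knocked a few centimetres aside while the robot is not near it.
Once in a run the grip may slacken for a moment while it holds something.
It also fails if it takes over 210 s, if anything falls off the work surface, if the arm or the gripper's body presses on something with over 40 N, if the wrist force passes 120 N, or if a joint passes its speed limit or range.

## Working session

There is one attempt and no reset: what is moved stays moved. The work goes in short steps, Python scripts to look and compute and a shell command to move; the robot and the scene stay as the last step left them, time stands still between calls to the robot, and variables do not carry over. Pictures are saved under pics/ and viewed, at most 14 in all, crops included, and the job is handed in when it is done.

```bash
mkdir -p pics; ls; python3 - <<'E'
from rig import monitor, viewer, env
import cv2,numpy as np
s=monitor.sense()
for k,v in s.items(): print(k,np.round(v,3))
for n in ("scene","top","wrist"):
    c=viewer.calibration(n); print(n,{k:(np.round(v,3).tolist()) for k,v in c.items()})
    cv2.imwrite(f"pics/{n}0.png",viewer.grab_frame(n)[:,:,::-1])
E
```

```text
pics
clock 0.0
joints [ 1.177  0.469 -0.049  1.534  0.024  1.141 -0.082]
qvel [-0.     0.     0.001  0.001  0.     0.002  0.   ]
tau [-1.0000e-03 -5.0798e+01 -8.1000e-02 -2.3615e+01 -6.1000e-02  3.8000e-02
  0.0000e+00]
tcp_pos [ 0.241 -0.63   0.221]
eef_rot [-3.088e+00 -5.700e-01  1.000e-03]
contact_force [ 0.203  0.288 -0.733]
moment [-0.024 -0.014 -0.03 ]
grasp_force 0.0
width 0.087
scene {'vfov': 53.786, 'cx': 319.188, 'cy': 240.405, 'T': [[-0.057, -0.795, 0.603, 1.119], [0.998, -0.045, 0.035, 0.037], [-0.001, 0.604, 0.797, 0.774], [0.0, 0.0, 0.0, 1.0]]}
top {'vfov': 51.031, 'cx': 318.226, 'cy': 237.335, 'T': [[-0.015, 0.992, -0.125, 0.466], [-1.0, -0.015, -0.002, 0.007], [-0.004, 0.125, 0.992, 1.23], [0.0, 0.0, 0.0, 1.0]]}
wrist {'vfov': 64.203, 'cx': 318.577, 'cy': 240.557, 'T': [[0.357, 0.903, 0.241, 0.306], [-0.934, 0.345, 0.089, -0.607], [-0.003, -0.257, 0.966, 0.383], [0.0, 0.0, 0.0, 1.0]]}
```

View pics/top0.png

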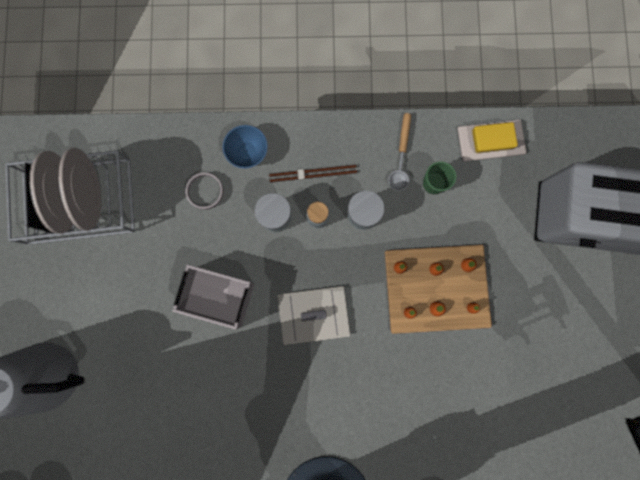

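View pics/scene0.png

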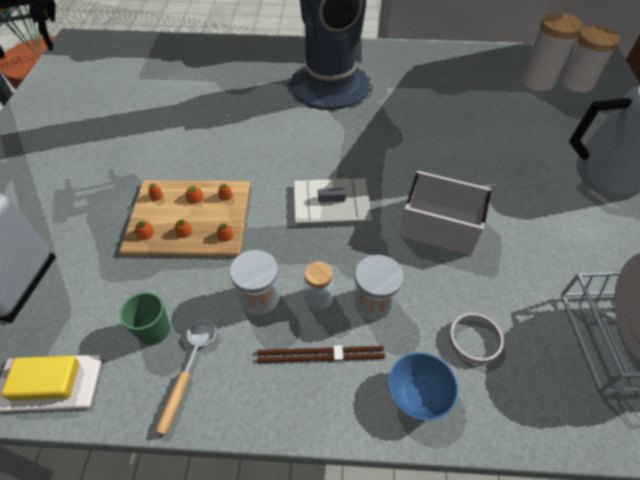

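The top view shows the board at (385-490, 245-332) with 6 carrot ends, the tub at about (212,297), turned slightly, and the lid at (315,315) with its rib along y. The jar lids are at (272,211) and (366,209), with the spice jar between them at (317,212). The cup is at (439,178), the ring at (203,190) and the chopsticks at (314,173).

```bash
cat > h.py <<'E'
from rig import monitor, viewer, env
import cv2,numpy as np
from scipy.spatial.transform import Rotation as R
def cam(n):
    c=viewer.calibration(n); f=240/np.tan(np.radians(c["vfov"]/2)); return c,f
def ray(n,p,C=None):
    c,f=C or cam(n); T=np.array(c["T"]); p=np.atleast_2d(np.asarray(p,float))
    d=np.c_[(p[:,0]-c["cx"])/f,-(p[:,1]-c["cy"])/f,-np.ones(len(p))]@T[:3,:3].T
    return T[:3,3],d
def onplane(n,p,z,C=None):
    o,d=ray(n,p,C); return o+d*((z-o[2])/d[:,2])[:,None]
def tri(p1,p2,n1="top",n2="scene"):
    o1,d1=ray(n1,p1); o2,d2=ray(n2,p2); d1,d2=d1[0],d2[0]
    s=np.linalg.lstsq(np.c_[d1,-d2],o2-o1,rcond=None)[0]
    a,b=o1+s[0]*d1,o2+s[1]*d2; return (a+b)/2,np.linalg.norm(a-b)
def proj(n,P,C=None):
    c,f=C or cam(n); T=np.array(c["T"]); q=(np.atleast_2d(P)-T[:3,3])@T[:3,:3]
    return np.c_[c["cx"]-f*q[:,0]/q[:,2],c["cy"]+f*q[:,1]/q[:,2]]
def blobs(im,lo,hi,amin=20):
    m=cv2.inRange(cv2.cvtColor(im,cv2.COLOR_RGB2HSV),lo,hi)
    n,l,st,ce=cv2.connectedComponentsWithStats(m); return [(ce[i],st[i,4]) for i in range(1,n) if st[i,4]>=amin],m
def go(p,yaw=0):
    """shift/turn units from the current pose to p, tool down, closing axis at yaw from world x"""
    s=monitor.sense(); r=R.from_rotvec(s["eef_rot"])
    sh=r.inv().apply(np.asarray(p)-s["tcp_pos"])/0.025
    best=None
    for k in (0,np.pi):
        y=np.array([np.cos(yaw+k),np.sin(yaw+k),0]); z=np.array([0,0,-1.]); x=np.cross(y,z)
        t=(r.inv()*R.from_matrix(np.c_[x,y,z])).as_rotvec()/0.12
        if best is None or np.linalg.norm(t)<np.linalg.norm(best): best=t
    print("shift",sh.round(2),"turn",best.round(2),"j7",np.round(s["joints"][6],2))
E
python3 - <<'E'
from h import *
t=cv2.imread("pics/top0.png")[:,:,::-1]; s=cv2.imread("pics/scene0.png")[:,:,::-1]
out={}
for n,im,box in(("top",t,(380,240,495,340)),("scene",s,(115,170,260,265))):
    x0,y0,x1,y1=box
    b,m=blobs(im[y0:y1,x0:x1],(3,190,70),(11,255,255),15)
    out[n]=[(c[0]+x0,c[1]+y0,a) for c,a in b]; print(n,np.round(out[n]).tolist())
    q=onplane(n,[o[:2] for o in out[n]],0.027); print(q.round(3).tolist())
# known corners
print("board top",onplane("top",[(385,251),(486,245),(491,328),(389,332)],.015).round(3).tolist())
print("board scene",onplane("scene",[(140,180),(250,181),(243,256),(118,252)],.015).round(3).tolist())
print("tub rim top",onplane("top",[(187,267),(250,282),(238,328),(174,312)],.085).round(3).tolist())
print("tub rim scene",onplane("scene",[(415,174),(491,185),(485,223),(404,205)],.085).round(3).tolist())
print("lid top",onplane("top",[(278,293),(348,286),(350,338),(282,345)],.016).round(3).tolist())
print("lid scene",onplane("scene",[(294,180),(367,179),(370,220),(295,223)],.016).round(3).tolist())
print("jars",[tri(a,b) for a,b in (((272,211),(379,276)),((366,209),(255,271)),((317,212),(319,274)))])
E
```

```text
top [[466.0, 265.0, 72.0], [398.0, 268.0, 43.0], [434.0, 269.0, 57.0], [434.0, 309.0, 70.0], [471.0, 308.0, 41.0], [407.0, 313.0, 31.0]]
[[0.545, -0.343, 0.027], [0.542, -0.18, 0.027], [0.537, -0.266, 0.027], [0.443, -0.262, 0.027], [0.444, -0.349, 0.027], [0.435, -0.198, 0.027]]
scene [[155.0, 193.0, 104.0], [225.0, 193.0, 104.0], [194.0, 196.0, 147.0], [144.0, 232.0, 172.0], [183.0, 230.0, 148.0], [225.0, 234.0, 133.0]]
[[0.446, -0.355, 0.027], [0.438, -0.205, 0.027], [0.449, -0.269, 0.027], [0.551, -0.348, 0.027], [0.543, -0.271, 0.027], [0.547, -0.185, 0.027]]
board top [[0.584, -0.152, 0.015], [0.595, -0.397, 0.015], [0.396, -0.398, 0.015], [0.39, -0.155, 0.015]]
board scene [[0.398, -0.405, 0.015], [0.387, -0.159, 0.015], [0.591, -0.143, 0.015], [0.596, -0.392, 0.015]]
tub rim top [[0.547, 0.31, 0.085], [0.511, 0.166, 0.085], [0.409, 0.193, 0.085], [0.446, 0.338, 0.085]]
tub rim scene [[0.416, 0.193, 0.085], [0.438, 0.343, 0.085], [0.539, 0.316, 0.085], [0.502, 0.166, 0.085]]
lid top [[0.486, 0.108, 0.016], [0.501, -0.06, 0.016], [0.378, -0.062, 0.016], [0.364, 0.1, 0.016]]
lid scene [[0.38, -0.062, 0.016], [0.367, 0.101, 0.016], [0.486, 0.106, 0.016], [0.503, -0.049, 0.016]]
jars [(array([0.67273709, 0.11452355, 0.09131416]), np.float64(0.00108250760818319)), (array([ 0.6741078 , -0.10047305,  0.09040336]), np.float64(0.001229176641076305)), (array([0.67004909, 0.01125632, 0.08445331]), np.float64(0.0009097511967461547))]
```

```bash
python3 - <<'E'
import cv2
t=cv2.imread("pics/top0.png")
cv2.imwrite("pics/topcrop.png",cv2.resize(t[150:350,165:365],(800,600)[1:]*2,interpolation=cv2.INTER_CUBIC))
E
```

```text
(no output)
```

View pics/topcrop.png

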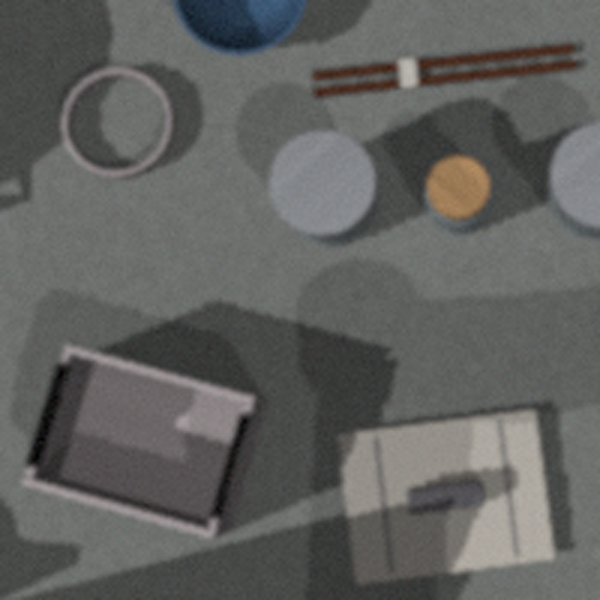

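The crop shows the tub's long axis turned about -14° and the lid's about +5°, with the rib central on the lid. The two views agree to about 5 mm and the sizes check out. I'll start moving.

```bash
python3 -c "
from h import *
go((.548,-.345,.10),-.244)"
```

```text
shift [15.55 -6.26  4.88] turn [-0.01 -0.01 -8.02] j7 -0.08
```

```bash
python3 -m jog '[[[0,0,0],[0,0,-1]],[[0,0,0],[0,0,-1]],[[0,0,0],[0,0,-1]],[[0,0,0],[0,0,-1]],[[0,0,0],[0,0,-1]],[[0,0,0],[0,0,-1]],[[0,0,0],[0,0,-1]],[[0,0,0],[0,0,-1]],[[0,0,0],[0,0,0]]]' 0.5; python3 -c "
from h import *
go((.548,-.345,.10),-.244)"
```

```text
clock: 1.27
tcp_pos: [0.2407, -0.6304, 0.2221]
eef_rot: [-2.478, -1.93, -0.001]
contact_force: [0.5, -0.4, -0.3]
width: 0.0651
grasp_force: 0.0
shift [14.08  9.12  4.89] turn [-0.   -0.01 -0.03] j7 0.79
```

```bash
python3 -m jog '[[[0.94,0.61,0.3],[0,0,0]],[[0.94,0.61,0.3],[0,0,0]],[[0.94,0.61,0.3],[0,0,0]],[[0.94,0.61,0.3],[0,0,0]],[[0.94,0.61,0.3],[0,0,0]],[[0.94,0.61,0.3],[0,0,0]],[[0.94,0.61,0.3],[0,0,0]],[[0.94,0.61,0.3],[0,0,0]],[[0.94,0.61,0.3],[0,0,0]],[[0.94,0.61,0.3],[0,0,0]],[[0.94,0.61,0.3],[0,0,0]],[[0.94,0.61,0.3],[0,0,0]]]' >/dev/null;  python3 -m jog '[[[0.94,0.61,0.3],[0,0,0]],[[0.94,0.61,0.3],[0,0,0]],[[0.9,0.6,0.3],[0,0,0]],[[0,0,0],[0,0,0]]]'; python3 - <<'E'
from h import *
go((.548,-.345,.10),-.244)
c=cam("wrist");im=viewer.grab_frame("wrist"); cv2.imwrite("pics/w1.png",im[:,:,::-1])
b,m=blobs(im,(3,170,60),(13,255,255),60)
for ce,a in b: print(ce.round(),a,onplane("wrist",ce,.027,c).round(3))
E
```

```text
clock: 3.28
tcp_pos: [0.5495, -0.3424, 0.1094]
eef_rot: [-2.473, -1.935, -0.002]
contact_force: [-0.4, 0.1, -0.2]
width: 0.0652
grasp_force: 0.0
shift [-0.11 -0.03  0.38] turn [-0.01 -0.02  0.01] j7 0.08
[247.  13.] 1219 [[ 0.543 -0.198  0.027]]
[84. 80.] 2127 [[ 0.438 -0.209  0.027]]
[277. 148.] 1640 [[ 0.539 -0.275  0.027]]
[138. 181.] 2286 [[ 0.448 -0.273  0.027]]
[318. 256.] 1681 [[ 0.547 -0.349  0.027]]
[183. 294.] 841 [[ 0.45  -0.353  0.027]]
```

View pics/w1.png

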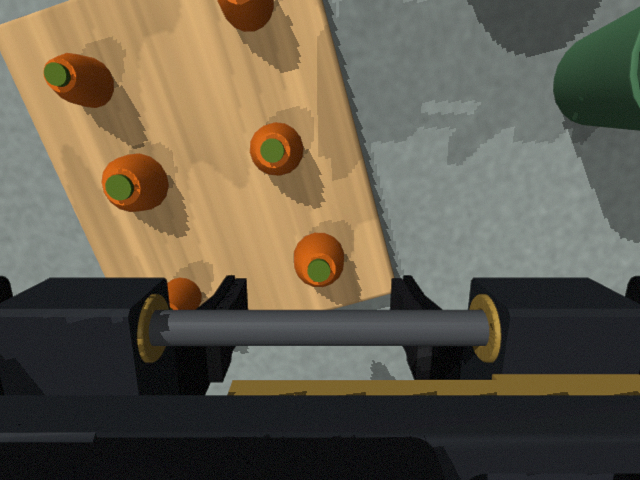

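```bash
python3 -m jog '[[[-0.24,0,0.7],[0,0,0]],[[0,0,0.8],[0,0,0]],[[0,0,0.8],[0,0,0]],[[0,0,0.8],[0,0,0]],[[0,0,0.5],[0,0,0]],[[0,0,0],[0,0,0]]]' 0.5; python3 -m jog '[[[0,0,0],[0,0,0]],[[0,0,0],[0,0,0]],[[0,0,0],[0,0,0]],[[0,0,0],[0,0,0]]]' -1;python3 -m jog '[[[0,0,-0.5],[0,0,0]],[[0,0,-1],[0,0,0]],[[0,0,-1],[0,0,0]],[[0,0,-1],[0,0,0]],[[0,0,-0.7],[0,0,0]],[[0,0,0],[0,0,0]]]'
python3 -c "
from h import *
go((.482,.282,.10),-.244);go((.472,.222,.10),-.244)"
```

```text
clock: 4.08
tcp_pos: [0.546, -0.3506, 0.0187]
eef_rot: [-2.475, -1.931, 0.001]
contact_force: [-0.6, -0.7, -0.2]
width: 0.0651
grasp_force: 0.0
clock: 4.58
tcp_pos: [0.5468, -0.3513, 0.0205]
eef_rot: [2.477, 1.932, 0.0]
contact_force: [0.3, -0.1, 1.4]
width: 0.0334
grasp_force: 28.0
clock: 5.32
tcp_pos: [0.5475, -0.3516, 0.1269]
eef_rot: [2.475, 1.93, 0.002]
contact_force: [-0.0, 0.1, -0.8]
width: 0.0333
grasp_force: 29.9
shift [23.94 -8.72  1.02] turn [ 0.03  0.01 -0.02] j7 0.09
shift [21.52 -8.52  1.03] turn [ 0.03  0.01 -0.02] j7 0.09
```

```bash
python3 -m jog '[[[1,-0.36,0],[0,0,0]],[[1,-0.36,0],[0,0,0]],[[1,-0.36,0],[0,0,0]],[[1,-0.36,0],[0,0,0]],[[1,-0.36,0],[0,0,0]],[[1,-0.36,0],[0,0,0]],[[1,-0.36,0],[0,0,0]],[[1,-0.36,0],[0,0,0]],[[1,-0.36,0],[0,0,0]],[[1,-0.36,0],[0,0,0]],[[1,-0.36,0],[0,0,0]],[[1,-0.36,0],[0,0,0]]]'; python3 -m jog '[[[1,-0.36,0],[0,0,0]],[[1,-0.36,0],[0,0,0]],[[1,-0.36,0],[0,0,0]],[[1,-0.36,0],[0,0,0]],[[1,-0.36,0],[0,0,0]],[[1,-0.36,0],[0,0,0]],[[1,-0.36,0],[0,0,0]],[[1,-0.36,0],[0,0,0]],[[1,-0.36,0],[0,0,0]],[[1,-0.36,0],[0,0,0]],[[1,-0.36,0],[0,0,0]],[[0.9,-0.36,0],[0,0,0]]]'
python3 -c "
from h import *
go((.482,.282,.10),-.244)
c=cam('wrist');im=viewer.grab_frame('wrist'); cv2.imwrite('pics/w2.png',im[:,:,::-1])"
```

```text
clock: 6.82
tcp_pos: [0.514, -0.0331, 0.1241]
eef_rot: [-2.476, -1.931, 0.002]
contact_force: [0.5, 0.9, 0.1]
width: 0.0329
grasp_force: 29.9
clock: 8.32
tcp_pos: [0.4818, 0.2815, 0.1239]
eef_rot: [-2.477, -1.932, 0.003]
contact_force: [-0.2, -0.0, -0.9]
width: 0.0329
grasp_force: 29.9
shift [0.02 0.   0.96] turn [-0.01  0.01 -0.01] j7 -1.09
```

View pics/w2.png

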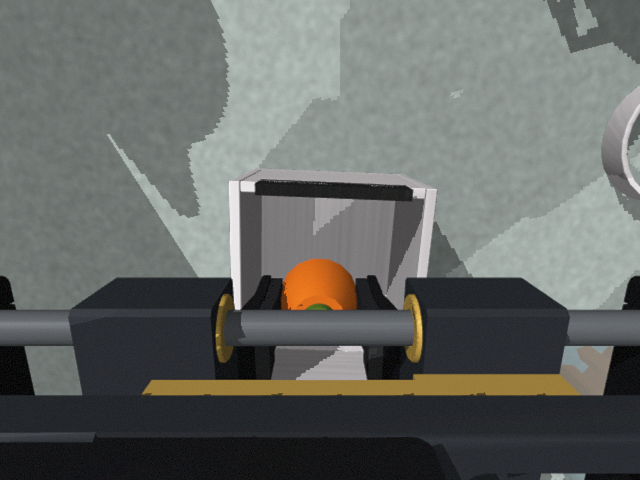

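The wrist view shows the held carrot end at (320,285) inside the tub mouth, with rim edges at columns 235 and 432, so it is well centred. I'll lower and release it.

```bash
cat > look.py <<'E'
import sys
from h import *
p=monitor.sense()["tcp_pos"]
c=cam("wrist");im=viewer.grab_frame("wrist"); cv2.imwrite("pics/last.png",im[:,:,::-1])
b,m=blobs(im,(3,170,60),(13,255,255),60)
for ce,a in b:
    q=onplane("wrist",ce,.027,c)[0]; print(ce.round(),a,q.round(3),end=" "); go((q[0],q[1],.018),-.244)
E
python3 -m jog '[[[0,0,1],[0,0,0]],[[0,0,0.9],[0,0,0]],[[0,0,0],[0,0,0]]]'; python3 -m jog '[[[0,0,0],[0,0,0]],[[0,0,0],[0,0,0]],[[0,0,0],[0,0,0]]]' 0.15; python3 -m jog '[[[0,0,-1],[0,0,0]],[[0,0,-1],[0,0,0]],[[-1,0.4,0],[0,0,0]],[[-1,0.4,0],[0,0,0]],[[-1,0.4,0],[0,0,0]],[[-1,0.4,0],[0,0,0]],[[-1,0.4,0],[0,0,0]],[[-1,0.4,0],[0,0,0]],[[-1,0.4,0],[0,0,0]],[[-1,0.4,0],[0,0,0]],[[-1,0.4,0],[0,0,0]],[[-1,0.4,0],[0,0,0]]]';python3 -m jog '[[[-1,0.4,0],[0,0,0]],[[-1,0.4,0],[0,0,0]],[[-1,0.4,0],[0,0,0]],[[-1,0.4,0],[0,0,0]],[[-1,0.4,0],[0,0,0]],[[-1,0.4,0],[0,0,0]],[[-1,0.4,0.3],[0,0,0]],[[-0.6,0.2,0.3],[0,0,0]],[[0,0,0],[0,0,0]]]' 0.5
python3 look.py
```

```text
clock: 8.75
tcp_pos: [0.481, 0.2793, 0.0753]
eef_rot: [-2.477, -1.932, 0.009]
contact_force: [0.3, 0.8, -0.1]
width: 0.0331
grasp_force: 29.9
clock: 9.12
tcp_pos: [0.4831, 0.2812, 0.0783]
eef_rot: [2.477, 1.932, 0.002]
contact_force: [0.5, -0.1, -0.1]
width: 0.0487
grasp_force: 0.0
clock: 10.62
tcp_pos: [0.519, 0.0133, 0.1281]
eef_rot: [2.477, 1.932, 0.001]
contact_force: [0.4, -0.3, -0.3]
width: 0.0501
grasp_force: 0.0
clock: 11.75
tcp_pos: [0.5445, -0.1893, 0.1119]
eef_rot: [-2.478, -1.929, 0.001]
contact_force: [-1.1, 0.3, 0.1]
width: 0.0651
grasp_force: 0.0
[317. 240.] 1331 [ 0.544 -0.186  0.027] shift [ 0.08 -0.06  3.77] turn [-0.01 -0.01 -0.02] j7 -0.18
[182. 296.] 753 [ 0.443 -0.202  0.027] shift [-1.53 -3.81  3.77] turn [-0.01 -0.01 -0.02] j7 -0.18
[338. 357.] 923 [ 0.537 -0.275  0.027] shift [-3.46  0.55  3.77] turn [-0.01 -0.01 -0.02] j7 -0.18
[229. 377.] 444 [ 0.455 -0.271  0.027] shift [-4.1  -2.67  3.77] turn [-0.01 -0.01 -0.02] j7 -0.18
```

```bash
python3 -m jog '[[[0,0,0.75],[0,0,0]],[[0,0,1],[0,0,0]],[[0,0,1],[0,0,0]],[[0,0,0.7],[0,0,0]],[[0,0,0.3],[0,0,0]],[[0,0,0],[0,0,0]]]' 0.5 | grep -E 'tcp|cont'; python3 -m jog '[[[0,0,0],[0,0,0]],[[0,0,0],[0,0,0]],[[0,0,0],[0,0,0]],[[0,0,0],[0,0,0]],[[0,0,-0.5],[0,0,0]],[[0,0,-1],[0,0,0]],[[0,0,-1],[0,0,0]],[[0,0,-1],[0,0,0]],[[0,0,-0.75],[0,0,0]]]' -1 | grep -E 'wid|gras'
python3 -m jog '[[[0.95,-0.42,0],[0,0,0]],[[0.95,-0.42,0],[0,0,0]],[[0.95,-0.42,0],[0,0,0]],[[0.95,-0.42,0],[0,0,0]],[[0.95,-0.42,0],[0,0,0]],[[0.95,-0.42,0],[0,0,0]],[[0.95,-0.42,0],[0,0,0]],[[0.95,-0.42,0],[0,0,0]]]' | grep -E 'tcp|wid|gras';  python3 -m jog '[[[0.95,-0.42,0],[0,0,0]],[[0.95,-0.42,0],[0,0,0]],[[0.95,-0.42,0],[0,0,0]],[[0.95,-0.42,0],[0,0,0]],[[0.95,-0.42,0],[0,0,0]],[[0.95,-0.42,0],[0,0,0]],[[0.95,-0.42,0],[0,0,0]],[[0.95,-0.42,0],[0,0,0]],[[0,0,0.8],[0,0,0]],[[0,0,0.8],[0,0,0]],[[0,0,0.3],[0,0,0]],[[0,0,0],[0,0,0]]]'; python3 -c "
from h import *
go((.472,.222,.075),-.244)"
```

```text
tcp_pos: [0.5452, -0.188, 0.0185]
contact_force: [-0.0, -0.1, 1.1]
width: 0.0291
grasp_force: 29.9
tcp_pos: [0.5098, 0.0172, 0.1255]
width: 0.0292
grasp_force: 29.9
clock: 16.18
tcp_pos: [0.4747, 0.221, 0.0775]
eef_rot: [-2.477, -1.932, 0.001]
contact_force: [0.3, 0.5, -0.1]
width: 0.0293
grasp_force: 29.9
shift [ 0.01 -0.11  0.1 ] turn [-0.    0.   -0.02] j7 -1.04
```

```bash
python3 -m jog '[[[0,0,0],[0,0,0]],[[0,0,0],[0,0,0]],[[0,0,0],[0,0,0]],[[0,0,-1],[0,0,0]],[[0,0,-1],[0,0,0]],[[-0.98,0.38,0],[0,0,0]],[[-0.98,0.38,0],[0,0,0]],[[-0.98,0.38,0],[0,0,0]],[[-0.98,0.38,0],[0,0,0]],[[-0.98,0.38,0],[0,0,0]],[[-0.98,0.38,0],[0,0,0]],[[-0.98,0.38,0],[0,0,0]]]' 0.15 | grep tcp; python3 -m jog '[[[-0.98,0.38,0],[0,0,0]],[[-0.98,0.38,0],[0,0,0]],[[-0.98,0.38,0],[0,0,0]],[[-0.98,0.38,0],[0,0,0]],[[-0.98,0.38,0],[0,0,0]],[[-0.98,0.38,0],[0,0,0]],[[-0.98,0.38,0],[0,0,0]],[[-0.98,0.38,0],[0,0,0]],[[-0.98,0.38,0],[0,0,0]],[[-0.98,0.38,0.2],[0,0,0]],[[-0.98,0.38,0.3],[0,0,0]],[[-0.98,0.38,0],[0,0,0]]]' 0.5 | grep tcp
python3 look.py
```

```text
tcp_pos: [0.4977, 0.0377, 0.1278]
tcp_pos: [0.5362, -0.275, 0.1146]
[148. 182.] 1485 [ 0.439 -0.208  0.027] shift [ 1.85 -4.51  3.86] turn [ 0.01  0.02 -0.06] j7 -0.02
[321. 238.] 1448 [ 0.538 -0.272  0.027] shift [ 0.35 -0.    3.87] turn [ 0.01  0.02 -0.06] j7 -0.02
[193. 268.] 1833 [ 0.448 -0.27   0.027] shift [-0.5  -3.53  3.87] turn [ 0.01  0.02 -0.06] j7 -0.02
[232. 372.] 551 [ 0.449 -0.355  0.027] shift [-3.77 -2.64  3.88] turn [ 0.01  0.02 -0.06] j7 -0.02
```

```bash
python3 -m jog '[[[0.1,0,0.8],[0,0,0]],[[0,0,1],[0,0,0]],[[0,0,1],[0,0,0]],[[0,0,0.7],[0,0,0]],[[0,0,0.3],[0,0,0]],[[0,0,0],[0,0,0]]]' 0.5 | grep -E 'tcp|cont'; python3 -m jog '[[[0,0,0],[0,0,0]],[[0,0,0],[0,0,0]],[[0,0,0],[0,0,0]],[[0,0,0],[0,0,0]],[[0,0,-0.5],[0,0,0]],[[0,0,-1],[0,0,0]],[[0,0,-1],[0,0,0]],[[0,0,-1],[0,0,0]],[[0,0,-0.75],[0,0,0]]]' -1 | grep -E 'wid|gras'
python3 -m jog '[[[0.99,-0.37,0],[0,0,0]],[[0.99,-0.37,0],[0,0,0]],[[0.99,-0.37,0],[0,0,0]],[[0.99,-0.37,0],[0,0,0]],[[0.99,-0.37,0],[0,0,0]],[[0.99,-0.37,0],[0,0,0]],[[0.99,-0.37,0],[0,0,0]],[[0.99,-0.37,0],[0,0,0]],[[0.99,-0.37,0],[0,0,0]],[[0.99,-0.37,0],[0,0,0]]]' | grep -E 'tcp|wid|gras';  python3 -m jog '[[[0.99,-0.37,0],[0,0,0]],[[0.99,-0.37,0],[0,0,0]],[[0.99,-0.37,0],[0,0,0]],[[0.99,-0.37,0],[0,0,0]],[[0.99,-0.37,0],[0,0,0]],[[0.99,-0.37,0],[0,0,0]],[[0.99,-0.37,0],[0,0,0]],[[0.99,-0.37,0],[0,0,0]],[[0.99,-0.37,0],[0,0,0]],[[0.99,-0.37,0],[0,0,0]],[[0,0,0.8],[0,0,0]],[[0,0,0.8],[0,0,0]]]'; python3 -c "
from h import *
go((.477,.252,.075),-.244)"
```

```text
tcp_pos: [0.5372, -0.2718, 0.02]
contact_force: [-0.1, 0.6, 1.1]
width: 0.031
grasp_force: 29.9
tcp_pos: [0.5075, -0.0086, 0.1267]
width: 0.0315
grasp_force: 29.9
clock: 23.85
tcp_pos: [0.4783, 0.2537, 0.0864]
eef_rot: [2.476, 1.933, 0.001]
contact_force: [0.4, -0.2, -1.5]
width: 0.0314
grasp_force: 29.9
shift [-0.08 -0.03  0.45] turn [ 0.01 -0.   -0.01] j7 -1.08
```

```bash
python3 -m jog '[[[0,0,0],[0,0,0]],[[0,0,0],[0,0,0]],[[0,0,0],[0,0,0]],[[0,0,-0.8],[0,0,0]],[[0,0,-0.9],[0,0,0]],[[-0.98,0.19,0],[0,0,0]],[[-0.98,0.19,0],[0,0,0]],[[-0.98,0.19,0],[0,0,0]],[[-0.98,0.19,0],[0,0,0]],[[-0.98,0.19,0],[0,0,0]],[[-0.98,0.19,0],[0,0,0]],[[-0.98,0.19,0],[0,0,0]]]' 0.15 | grep -E 'tcp|wid'; python3 -m jog '[[[-0.98,0.19,0],[0,0,0]],[[-0.98,0.19,0],[0,0,0]],[[-0.98,0.19,0],[0,0,0]],[[-0.98,0.19,0],[0,0,0]],[[-0.98,0.19,0],[0,0,0]],[[-0.98,0.19,0],[0,0,0]],[[-0.98,0.19,0],[0,0,0]],[[-0.98,0.19,0],[0,0,0]],[[-0.98,0.19,0],[0,0,0]],[[-0.98,0.19,0.1],[0,0,0]],[[-0.98,0.19,0.2],[0,0,0]],[[-0.98,0.19,0.2],[0,0,0]]]' 0.5 | grep tcp
python3 -m jog '[[[-0.98,0.19,0],[0,0,0]],[[-0.98,0.19,0],[0,0,0]],[[0,0,0],[0,0,0]]]' | grep tcp; python3 look.py
```

```text
tcp_pos: [0.4691, 0.078, 0.1296]
width: 0.0502
tcp_pos: [0.4528, -0.2213, 0.1171]
tcp_pos: [0.4495, -0.2722, 0.1169]
[274. 153.] 1204 [ 0.436 -0.207  0.027] shift [ 2.31 -1.15  3.95] turn [ 0.01 -0.   -0.03] j7 0.06
[310. 242.] 1728 [ 0.444 -0.27   0.027] shift [-0.04 -0.23  3.95] turn [ 0.01 -0.   -0.03] j7 0.06
[339. 355.] 635 [ 0.443 -0.36   0.027] shift [-3.53  0.6   3.95] turn [ 0.01 -0.   -0.03] j7 0.06
```

```bash
python3 -m jog '[[[0,-0.1,0.8],[0,0,0]],[[0,0,1],[0,0,0]],[[0,0,1],[0,0,0]],[[0,0,0.7],[0,0,0]],[[0,0,0.4],[0,0,0]],[[0,0,0],[0,0,0]]]' 0.5 | grep -E 'tcp|cont'; python3 -m jog '[[[0,0,0],[0,0,0]],[[0,0,0],[0,0,0]],[[0,0,0],[0,0,0]],[[0,0,0],[0,0,0]],[[0,0,-0.5],[0,0,0]],[[0,0,-1],[0,0,0]],[[0,0,-1],[0,0,0]],[[0,0,-1],[0,0,0]],[[0,0,-0.85],[0,0,0]]]' -1 | grep -E 'wid|gras'
python3 -m jog '[[[1,-0.18,0],[0,0,0]],[[1,-0.18,0],[0,0,0]],[[1,-0.18,0],[0,0,0]],[[1,-0.18,0],[0,0,0]],[[1,-0.18,0],[0,0,0]],[[1,-0.18,0],[0,0,0]],[[1,-0.18,0],[0,0,0]],[[1,-0.18,0],[0,0,0]],[[1,-0.18,0],[0,0,0]],[[1,-0.18,0],[0,0,0]],[[1,-0.18,0],[0,0,0]],[[1,-0.18,0],[0,0,0]]]' | grep -E 'tcp|wid|gras';  python3 -m jog '[[[1,-0.18,0],[0,0,0]],[[1,-0.18,0],[0,0,0]],[[1,-0.18,0],[0,0,0]],[[1,-0.18,0],[0,0,0]],[[1,-0.18,0],[0,0,0]],[[1,-0.18,0],[0,0,0]],[[1,-0.18,0],[0,0,0]],[[1,-0.18,0],[0,0,0]],[[1,-0.18,0],[0,0,0]],[[1,-0.18,0],[0,0,0]],[[0,0,0.8],[0,0,0]],[[0,0,0.7],[0,0,0]]]'; python3 -c "
from h import *
go((.483,.285,.083),-.244)"
```

```text
tcp_pos: [0.4473, -0.269, 0.0185]
contact_force: [2.1, -0.0, 0.0]
width: 0.0352
grasp_force: 29.8
tcp_pos: [0.4681, 0.0355, 0.1284]
width: 0.0347
grasp_force: 29.8
clock: 32.15
tcp_pos: [0.4852, 0.2882, 0.09]
eef_rot: [2.476, 1.932, 0.001]
contact_force: [-0.0, -0.7, -1.0]
width: 0.0352
grasp_force: 29.8
shift [-0.14 -0.05  0.28] turn [ 0.01 -0.   -0.01] j7 -1.13
```

```bash
python3 -m jog '[[[0,0,0],[0,0,0]],[[0,0,0],[0,0,0]],[[0,0,0],[0,0,0]],[[0,0,-0.8],[0,0,0]],[[0,0,-0.8],[0,0,0]],[[-0.98,0.15,0],[0,0,0]],[[-0.98,0.15,0],[0,0,0]],[[-0.98,0.15,0],[0,0,0]],[[-0.98,0.15,0],[0,0,0]],[[-0.98,0.15,0],[0,0,0]],[[-0.98,0.15,0],[0,0,0]],[[-0.98,0.15,0],[0,0,0]]]' 0.15 | grep -E 'tcp|wid'; python3 -m jog '[[[-0.98,0.15,0],[0,0,0]],[[-0.98,0.15,0],[0,0,0]],[[-0.98,0.15,0],[0,0,0]],[[-0.98,0.15,0],[0,0,0]],[[-0.98,0.15,0],[0,0,0]],[[-0.98,0.15,0],[0,0,0]],[[-0.98,0.15,0],[0,0,0]],[[-0.98,0.15,0],[0,0,0]],[[-0.98,0.15,0],[0,0,0]],[[-0.98,0.15,0.1],[0,0,0]],[[-0.98,0.15,0.2],[0,0,0]],[[-0.98,0.15,0.2],[0,0,0]]]' 0.5 | grep tcp
python3 -m jog '[[[-0.98,0.1,0],[0,0,0]],[[0,0,0],[0,0,0]]]' | grep tcp; python3 look.py
```

```text
tcp_pos: [0.4691, 0.1146, 0.1307]
width: 0.0503
tcp_pos: [0.4412, -0.1817, 0.1182]
tcp_pos: [0.4373, -0.207, 0.118]
[316. 240.] 1145 [ 0.435 -0.205  0.027] shift [ 0.01 -0.09  4.  ] turn [ 0.01 -0.   -0.03] j7 -0.04
```

```bash
python3 -m jog '[[[0,0,0.8],[0,0,0]],[[0,0,1],[0,0,0]],[[0,0,1],[0,0,0]],[[0,0,0.8],[0,0,0]],[[0,0,0.4],[0,0,0]],[[0,0,0],[0,0,0]]]' 0.5 | grep -E 'tcp|cont'; python3 -m jog '[[[0,0,0],[0,0,0]],[[0,0,0],[0,0,0]],[[0,0,0],[0,0,0]],[[0,0,0],[0,0,0]],[[0,0,-0.5],[0,0,0]],[[0,0,-1],[0,0,0]],[[0,0,-1],[0,0,0]],[[0,0,-1],[0,0,0]],[[0,0,-0.85],[0,0,0]]]' -1 | grep -E 'wid|gras'
python3 -m jog '[[[1,-0.17,0],[0,0,0]],[[1,-0.17,0],[0,0,0]],[[1,-0.17,0],[0,0,0]],[[1,-0.17,0],[0,0,0]],[[1,-0.17,0],[0,0,0]],[[1,-0.17,0],[0,0,0]],[[1,-0.17,0],[0,0,0]],[[1,-0.17,0],[0,0,0]]]' | grep -E 'tcp|wid|gras';  python3 -m jog '[[[1,-0.17,0],[0,0,0]],[[1,-0.17,0],[0,0,0]],[[1,-0.17,0],[0,0,0]],[[1,-0.17,0],[0,0,0]],[[1,-0.17,0],[0,0,0]],[[1,-0.17,0],[0,0,0]],[[1,-0.17,0],[0,0,0]],[[1,-0.17,0],[0,0,0]],[[1,-0.17,0],[0,0,0]],[[0,0,0.8],[0,0,0]],[[0,0,0.7],[0,0,0]],[[0,0,0],[0,0,0]]]'; python3 -c "
from h import *
go((.470,.225,.083),-.244)
im=viewer.grab_frame('top')
b,m=blobs(im,(3,170,60),(13,255,255),15)
for ce,a in b: print(ce.round(),a,onplane('top',ce,.027).round(3))"
```

```text
tcp_pos: [0.4375, -0.2043, 0.0174]
contact_force: [0.7, 0.2, 0.3]
width: 0.0272
grasp_force: 29.9
tcp_pos: [0.4532, -0.002, 0.1271]
width: 0.0273
grasp_force: 29.9
clock: 39.83
tcp_pos: [0.4698, 0.2236, 0.0876]
eef_rot: [-2.477, -1.931, 0.005]
contact_force: [0.6, 0.9, -0.1]
width: 0.0271
grasp_force: 29.9
shift [ 0.06 -0.01  0.19] turn [-0.02  0.02 -0.02] j7 -1.04
[471. 307.] 71 [[ 0.446 -0.35   0.027]]
[233. 314.] 26 [[0.438 0.215 0.027]]
```

```bash
python3 -m jog '[[[0,0,0],[0,0,0]],[[0,0,0],[0,0,0]],[[0,0,0],[0,0,0]],[[0,0,-0.8],[0,0,0]],[[0,0,-0.8],[0,0,0]],[[-0.98,0.2,0],[0,0,0]],[[-0.98,0.2,0],[0,0,0]],[[-0.98,0.2,0],[0,0,0]],[[-0.98,0.2,0],[0,0,0]],[[-0.98,0.2,0],[0,0,0]],[[-0.98,0.2,0],[0,0,0]],[[-0.98,0.2,0],[0,0,0]]]' 0.15 | grep -E 'tcp|wid'; python3 -m jog '[[[-0.98,0.2,0],[0,0,0]],[[-0.98,0.2,0],[0,0,0]],[[-0.98,0.2,0],[0,0,0]],[[-0.98,0.2,0],[0,0,0]],[[-0.98,0.2,0],[0,0,0]],[[-0.98,0.2,0],[0,0,0]],[[-0.98,0.2,0],[0,0,0]],[[-0.98,0.2,0],[0,0,0]],[[-0.98,0.2,0],[0,0,0]],[[-0.98,0.2,0.1],[0,0,0]],[[-0.98,0.2,0.2],[0,0,0]],[[-0.98,0.2,0.2],[0,0,0]]]' 0.5 | grep tcp
python3 -m jog '[[[-0.98,0.2,0],[0,0,0]],[[-0.98,0.2,0],[0,0,0]],[[-0.98,0.2,0],[0,0,0]],[[-0.98,0.2,0],[0,0,0]],[[0,0,0],[0,0,0]]]' | grep tcp; python3 look.py
```

```text
tcp_pos: [0.463, 0.049, 0.1291]
width: 0.05
tcp_pos: [0.4497, -0.2508, 0.1165]
tcp_pos: [0.4445, -0.3519, 0.1163]
[320. 246.] 1041 [ 0.444 -0.354  0.027] shift [-0.18  0.02  3.93] turn [-0.   -0.   -0.03] j7 0.19
```

```bash
python3 -m jog '[[[-0.1,0,0.8],[0,0,0]],[[0,0,1],[0,0,0]],[[0,0,1],[0,0,0]],[[0,0,0.8],[0,0,0]],[[0,0,0.3],[0,0,0]],[[0,0,0],[0,0,0]]]' 0.5 | grep -E 'tcp|cont'; python3 -m jog '[[[0,0,0],[0,0,0]],[[0,0,0],[0,0,0]],[[0,0,0],[0,0,0]],[[0,0,0],[0,0,0]],[[0,0,-0.5],[0,0,0]],[[0,0,-1],[0,0,0]],[[0,0,-1],[0,0,0]],[[0,0,-1],[0,0,0]],[[0,0,-0.85],[0,0,0]]]' -1 | grep -E 'wid|gras'
python3 -m jog '[[[0.99,-0.19,0],[0,0,0]],[[0.99,-0.19,0],[0,0,0]],[[0.99,-0.19,0],[0,0,0]],[[0.99,-0.19,0],[0,0,0]],[[0.99,-0.19,0],[0,0,0]],[[0.99,-0.19,0],[0,0,0]],[[0.99,-0.19,0],[0,0,0]],[[0.99,-0.19,0],[0,0,0]],[[0.99,-0.19,0],[0,0,0]],[[0.99,-0.19,0],[0,0,0]],[[0.99,-0.19,0],[0,0,0]],[[0.99,-0.19,0],[0,0,0]]]' | grep -E 'tcp|wid|gras';  python3 -m jog '[[[0.99,-0.19,0],[0,0,0]],[[0.99,-0.19,0],[0,0,0]],[[0.99,-0.19,0],[0,0,0]],[[0.99,-0.19,0],[0,0,0]],[[0.99,-0.19,0],[0,0,0]],[[0.99,-0.19,0],[0,0,0]],[[0.99,-0.19,0],[0,0,0]],[[0.99,-0.19,0],[0,0,0]],[[0.99,-0.19,0],[0,0,0]],[[0.99,-0.19,0],[0,0,0]],[[0.99,-0.19,0],[0,0,0]],[[0.99,-0.19,0],[0,0,0]]]' >/dev/null; python3 -m jog '[[[0,0,0.8],[0,0,0]],[[0,0,0.6],[0,0,0]],[[0,0,0],[0,0,0]]]'; python3 -c "
from h import *
go((.477,.252,.083),-.244)"
```

```text
tcp_pos: [0.4447, -0.3514, 0.0188]
contact_force: [-0.4, 0.8, 0.3]
width: 0.0242
grasp_force: 29.9
tcp_pos: [0.4618, -0.0495, 0.1284]
width: 0.0245
grasp_force: 29.9
clock: 48.8
tcp_pos: [0.4779, 0.2506, 0.0917]
eef_rot: [2.478, 1.931, -0.004]
contact_force: [0.5, 0.4, -0.7]
width: 0.0248
grasp_force: 29.9
shift [ 0.05 -0.05  0.35] turn [-0.01  0.02 -0.02] j7 -1.08
```

```bash
python3 -m jog '[[[0,0,0],[0,0,0]],[[0,0,0],[0,0,0]],[[0,0,0],[0,0,0]],[[0,0,-1],[0,0,0]],[[0,0,-1],[0,0,0]],[[-1,0,-1],[0,0,0]],[[-1,0,-1],[0,0,0]],[[-1,0,-1],[0,0,0]],[[-1,0,-1],[0,0,0]],[[-1,0,0],[0,0,0]],[[0,0,0],[0,0,0]]]' 0.15
python3 - <<'E'
from h import *
im=viewer.grab_frame('wrist'); cv2.imwrite('pics/w3.png',im[:,:,::-1])
c=viewer.calibration('wrist'); np.save('w3.npy',c['T']); print(np.round(c['T'],3))
E
```

```text
clock: 50.18
tcp_pos: [0.4481, 0.1286, 0.243]
eef_rot: [2.479, 1.927, 0.0]
contact_force: [0.2, -0.5, 0.5]
width: 0.0499
grasp_force: 0.0
[[ 0.969  0.237  0.062  0.464]
 [-0.245  0.937  0.249  0.196]
 [ 0.001 -0.256  0.967  0.405]
 [ 0.     0.     0.     1.   ]]
```

View pics/w3.png

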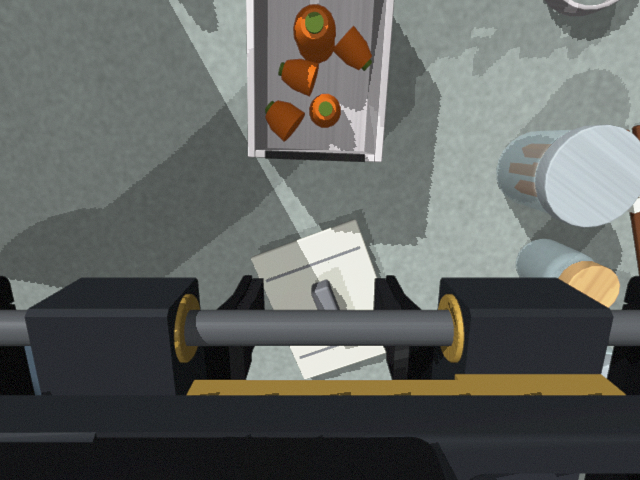

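The tub holds the carrot ends: five are visible, at (315,30), (353,50), (298,77), (284,120) and (325,110), and the sixth may be out of frame. The near rim corners are at (249,157) and (381,161), and the lid is at (320,300).

```bash
python3 - <<'E'
from h import *
print(onplane('wrist',[(249,157),(381,161)],.085).round(4).tolist(), onplane('wrist',[(251,260),(357,221),(304,378),(384,349)],.016).round(4).tolist())
go((.433,-.04,.15),.087)
t=viewer.grab_frame("top"); cv2.imwrite("pics/t2.png",cv2.resize(t[240:350,150:370],(800,400),interpolation=cv2.INTER_CUBIC)[:,:,::-1])
b,m=blobs(t,(3,170,60),(13,255,255),10)
for n in("top","scene"):
    for ce,a in blobs(viewer.grab_frame(n),(3,170,60),(13,255,255),10)[0]: print(n,ce.round(),a)
E
```

```text
[[0.406, 0.1966, 0.085], [0.51, 0.167, 0.085]] [[0.3644, 0.0933, 0.016], [0.4832, 0.107, 0.016], [0.3825, -0.0596, 0.016], [0.4802, -0.0455, 0.016]]
shift [-6.74  1.07  3.71] turn [ 0.01 -0.   -2.79] j7 -0.7
top [209. 284.] 126
scene [424. 203.] 159
scene [443. 211.] 71
scene [460. 215.] 116
```

View pics/t2.png

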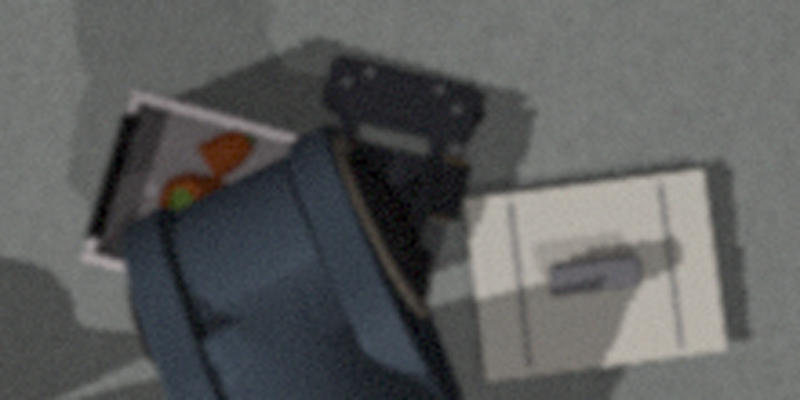

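The top crop shows the lid clear, with its rib at its centre. The arm partly hides the tub, and no orange shows anywhere outside it. I'll go over the lid.

```bash
python3 -m jog '[[[0,0,0],[0,0,-0.93]],[[0,0,0],[0,0,-0.93]],[[0,0,0],[0,0,-0.93]],[[-0.9,-0.12,0.56],[0,0,0]],[[-0.9,-0.12,0.56],[0,0,0]],[[-0.9,-0.12,0.56],[0,0,0]],[[-0.9,-0.12,0.56],[0,0,0]],[[-0.9,-0.12,0.56],[0,0,0]],[[-0.9,-0.12,0.56],[0,0,0]],[[-0.9,-0.12,0.56],[0,0,0]],[[-0.9,-0.12,0.56],[0,0,0]],[[0,0,0],[0,0,0]]]' 0.5
python3 - <<'E'
from h import *
go((.433,.022,.019),.087)
im=viewer.grab_frame('wrist'); cv2.imwrite('pics/w4.png',im[:,:,::-1]); np.save('w4.npy',viewer.calibration('wrist')['T'])
E
```

```text
clock: 51.88
tcp_pos: [0.4396, -0.0515, 0.1294]
eef_rot: [-2.121, -2.314, 0.002]
contact_force: [0.6, 1.3, 0.2]
width: 0.0658
grasp_force: 0.0
shift [2.95 0.   4.42] turn [-0.02 -0.01  0.  ] j7 -0.03
```

View pics/w4.png

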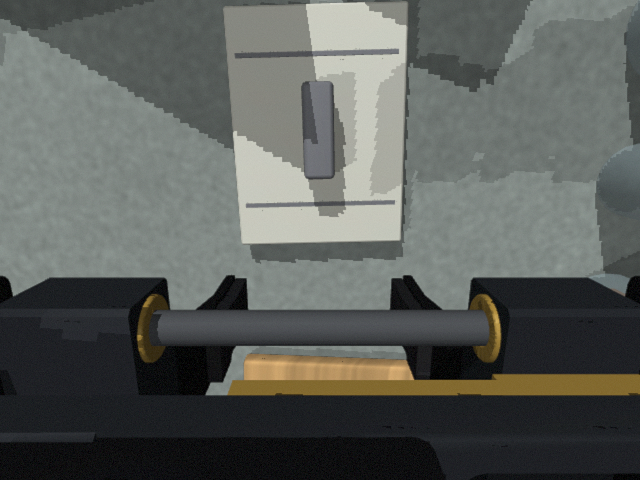

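```bash
python3 - <<'E'
from h import *
q=onplane('wrist',[(224,8),(407,3),(402,241),(243,244)],.016); print(q.round(4).tolist(),q.mean(0).round(4))
r=onplane('wrist',[(303,83),(333,82),(334,177),(304,178)],.041);print(r.round(4).tolist(),r.mean(0).round(4))
for a,b in((3,0),(2,1)): d=q[b]-q[a]; print(np.degrees(np.arctan2(-d[0],d[1])),np.linalg.norm(d))
go(np.r_[r.mean(0)[:2],.019],.087)
E
```

```text
[[0.3654, 0.0937, 0.016], [0.4822, 0.1069, 0.016], [0.5018, -0.0498, 0.016], [0.3836, -0.0627, 0.016]] [0.4333 0.022  0.016 ]
[[0.4208, 0.0501, 0.041], [0.4391, 0.0523, 0.041], [0.4454, -0.0049, 0.041], [0.426, -0.0073, 0.041]] [0.4328 0.0225 0.041 ]
6.631921071383811 0.1574269219459635
7.102625563443627 0.1579528913620597
shift [ 2.93 -0.04  4.45] turn [-0.01 -0.01  0.02] j7 -0.03
```

```bash
python3 -m jog '[[[0.98,0,0.4],[0,0,-0.2]],[[0.98,0,0.8],[0,0,0]],[[0.97,0,0.8],[0,0,0]],[[0,0,0.8],[0,0,0]],[[0,0,0.8],[0,0,0]],[[0,0,0.5],[0,0,0]],[[0,0,0.25],[0,0,0]],[[0,0,0],[0,0,0]]]' 0.5; python3 -m jog '[[[0,0,0],[0,0,0]],[[0,0,0],[0,0,0]],[[0,0,0],[0,0,0]],[[0,0,0],[0,0,0]],[[0,0,0],[0,0,0]]]' -1; python3 -c "
from h import *
go((.433,.0225,.130),.113)"
```

```text
clock: 52.92
tcp_pos: [0.4327, 0.0221, 0.0219]
eef_rot: [-2.092, -2.344, -0.0]
contact_force: [0.3, -0.2, -0.1]
width: 0.0656
grasp_force: 0.0
clock: 53.55
tcp_pos: [0.4326, 0.0218, 0.0219]
eef_rot: [2.093, 2.343, 0.0]
contact_force: [-0.5, 0.4, -0.7]
width: 0.023
grasp_force: 0.0
shift [ 0.03  0.02 -4.33] turn [ 0.  0. -0.] j7 -0.34
```

```bash
python3 -m jog '[[[0,0,0],[0,0,0]],[[0,0,0],[0,0,0]],[[0,0,0],[0,0,0]],[[0,0,-0.4],[0,0,0]],[[0,0,-0.8],[0,0,0]],[[0,0,-1],[0,0,0]],[[0,0,-1],[0,0,0]],[[0,0,-1],[0,0,0]],[[0,0,-0.8],[0,0,0]],[[0,0,0],[0,0,0]]]' -1; python3 -c "
from h import *
go((.477,.253,.15),-.253)"
```

```text
clock: 54.8
tcp_pos: [0.4334, 0.0218, 0.1482]
eef_rot: [2.091, 2.341, 0.003]
contact_force: [-0.6, -1.3, -2.1]
width: 0.0195
grasp_force: 30.0
shift [ 8.99  2.77 -0.07] turn [0.03 0.   3.05] j7 -0.17
```

```bash
python3 -m jog '[[[0.75,0.23,0],[0,0,0]],[[0.75,0.23,0],[0,0,0]],[[0.75,0.23,0],[0,0,0]],[[0.75,0.23,0],[0,0,0]],[[0.75,0.23,0],[0,0,0]],[[0.75,0.23,0],[0,0,0]],[[0.75,0.23,0],[0,0,0]],[[0.75,0.23,0],[0,0,0]],[[0.75,0.23,0],[0,0,0]],[[0.75,0.23,0],[0,0,0]],[[0.75,0.23,0],[0,0,0]],[[0.75,0.23,0],[0,0,0]]]'>/dev/null; python3 -m jog '[[[0,0,0],[0,0,0.77]],[[0,0,0],[0,0,0.76]],[[0,0,0],[0,0,0.76]],[[0,0,0],[0,0,0.76]],[[0,0,0],[0,0,0]]]'; python3 - <<'E'
from h import *
go((.477,.253,.15),-.253)
cv2.imwrite('pics/w5.png',viewer.grab_frame('wrist')[:,:,::-1])
cv2.imwrite('pics/s5.png',cv2.resize(viewer.grab_frame('scene')[100:280,340:540],(667,600))[:,:,::-1])
np.save('w5.npy',viewer.calibration('wrist')['T'])
E
```

```text
clock: 56.92
tcp_pos: [0.4757, 0.2535, 0.1465]
eef_rot: [2.483, 1.925, -0.001]
contact_force: [0.0, 0.4, -1.6]
width: 0.0199
grasp_force: 30.0
shift [-0.01  0.06 -0.14] turn [-0.    0.    0.01] j7 -1.02
```

View pics/w5.png

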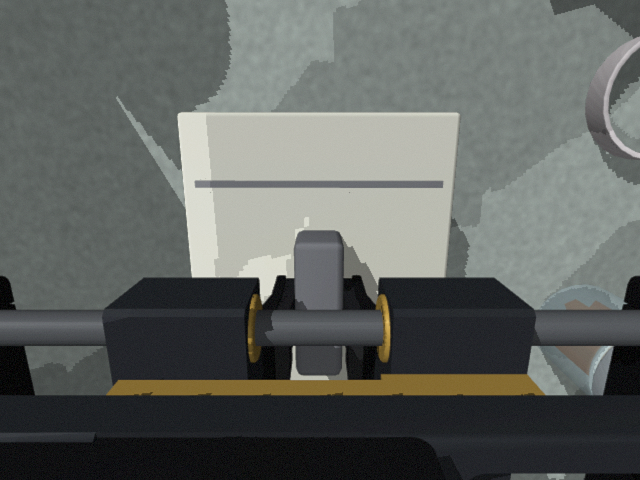

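View pics/s5.png

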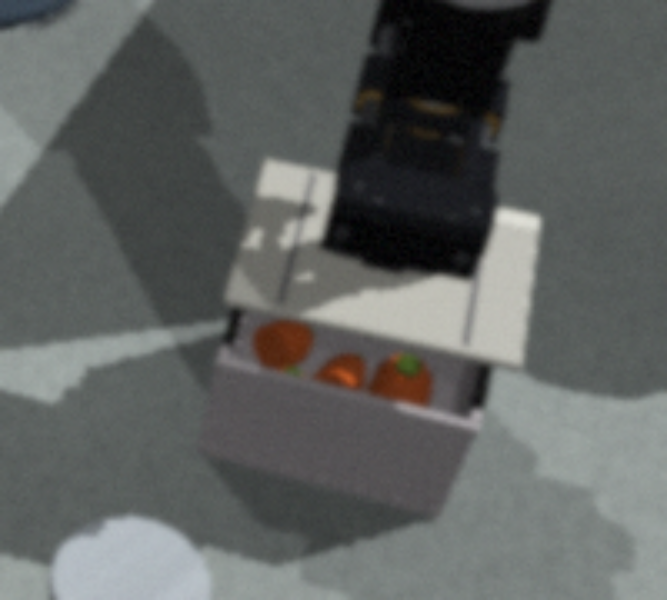

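The lid hangs level above the tub with its long edges parallel to the tub's. The wrist view has its far edge at row 113, columns 178-460. I'll work out the offset between the lid and the tub.

```bash
python3 - <<'E'
from h import *
q=onplane('wrist',[(178.5,113),(460,113)],.1405); m=q.mean(0); d=q[1]-q[0]; a=np.arctan2(d[1],d[0])
print(np.linalg.norm(d),np.degrees(a),(m[:2]-.08*np.array([-np.sin(a),np.cos(a)])).round(4))
# tub far corners from the earlier w2 view (tool at .4818,.2815,.1239, same attitude as now)
s=monitor.sense(); c,f=cam('wrist'); T=np.array(c['T']); T[:3,3]+=np.array([.4818,.2815,.1239])-s['tcp_pos']; c['T']=T
w=onplane('wrist',[(230.5,181.5),(437,188.5)],.085,(c,f)); d=w[1]-w[0];a=np.arctan2(d[1],d[0]); print(w.round(4),np.linalg.norm(d),np.degrees(a))
c['T']=np.load('w3.npy'); v=onplane('wrist',[(249,157),(381,161)],.085,(c,f)); print(v.round(4))
for i in(0,1): print(np.linalg.norm(w[i]-v[i]),np.degrees(np.arctan2(w[i][0]-v[i][0],w[i][1]-v[i][1])))
print('tub centre',((w.mean(0)+v.mean(0))/2).round(4))
E
python3 - <<'E'
import cv2
a=cv2.imread('pics/w2.png')[150:230,210:460]; cv2.imwrite('pics/w2c.png',cv2.resize(a,(750,240),interpolation=cv2.INTER_CUBIC))
E
```

```text
0.1174432180615641 -14.421892061328467 [0.4753 0.2523]
[[0.4486 0.3385 0.085 ]
 [0.5523 0.3081 0.085 ]] 0.1080211413653358 -16.352042965426612
[[0.406  0.1966 0.085 ]
 [0.51   0.167  0.085 ]]
0.14813511029218393 16.69877627642214
0.14727249513405544 16.693442100402876
tub centre [0.4792 0.2525 0.085 ]
```

View pics/w2c.png

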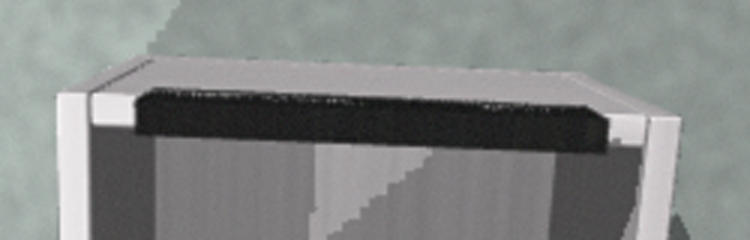

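```bash
python3 -m jog '[[[0.04,0.14,0],[0,0,0]],[[0,0,0.5],[0,0,0.3]],[[0,0,0.5],[0,0,0]],[[0,0,0.3],[0,0,0]],[[0,0,0.1],[0,0,0]],[[0,0,0],[0,0,0]],[[0,0,0],[0,0,0]]]'; python3 -m jog '[[[0,0,0.1],[0,0,0]],[[0,0,0.1],[0,0,0]],[[0,0,0],[0,0,0]]]'
```

```text
clock: 57.9
tcp_pos: [0.4797, 0.2534, 0.1122]
eef_rot: [2.518, 1.878, 0.001]
contact_force: [-0.2, -0.1, -1.2]
width: 0.0196
grasp_force: 30.0
clock: 58.28
tcp_pos: [0.4793, 0.2531, 0.1065]
eef_rot: [2.518, 1.878, -0.001]
contact_force: [-0.1, 0.6, -1.4]
width: 0.0198
grasp_force: 30.0
```

```bash
python3 -m jog '[[[0,0,0.1],[0,0,0]],[[0,0,0.05],[0,0,0]],[[0,0,0],[0,0,0]]]'; python3 -m jog '[[[0,0,0.1],[0,0,0]],[[0,0,0.05],[0,0,0]],[[0,0,0],[0,0,0]]]'
```

```text
clock: 58.65
tcp_pos: [0.4797, 0.2534, 0.1042]
eef_rot: [2.518, 1.878, 0.001]
contact_force: [-2.6, -1.6, 5.3]
width: 0.0194
grasp_force: 30.0
clock: 59.02
tcp_pos: [0.4796, 0.2534, 0.1007]
eef_rot: [2.518, 1.878, 0.001]
contact_force: [-3.3, -2.5, 8.9]
width: 0.0197
grasp_force: 30.0
```

```bash
python3 -m jog '[[[0,0,0.1],[0,0,0]],[[0,0,0.05],[0,0,0]],[[0,0,0],[0,0,0]]]'; python3 -m jog '[[[0,0,0.1],[0,0,0]],[[0,0,0.05],[0,0,0]],[[0,0,0],[0,0,0]]]'
```

```text
clock: 59.4
tcp_pos: [0.4796, 0.2534, 0.0969]
eef_rot: [2.518, 1.878, 0.001]
contact_force: [-2.4, -1.6, 8.5]
width: 0.0196
grasp_force: 30.0
clock: 59.78
tcp_pos: [0.4797, 0.2533, 0.0967]
eef_rot: [2.517, 1.876, 0.0]
contact_force: [-10.3, -8.7, 35.0]
width: 0.0198
grasp_force: 30.0
```

The force jumped to 35 N at TCP height 0.0967, which matches the lid being home. I'll release it and press each end.

```bash
python3 -m jog '[[[0,0,-0.1],[0,0,0]],[[0,0,0],[0,0,0]],[[0,0,0],[0,0,0]],[[0,0,-0.5],[0,0,0]],[[0,0,-1],[0,0,0]],[[0,0,0],[0,0,0]]]' 0.15 | grep -E 'tcp|wid'; python3 -m jog '[[[0.95,0,0],[0,0,0]],[[0.95,0,0],[0,0,0]],[[0.95,0,0],[0,0,0]],[[0,0,0.6],[0,0,0]],[[0,0,0.5],[0,0,0]],[[0,0,0.3],[0,0,0]],[[0,0,0],[0,0,0]]]' -1; python3 -m jog '[[[0,0,0.1],[0,0,0]],[[0,0,0.1],[0,0,0]],[[0,0,0],[0,0,0]]]' | grep -E 'tcp|cont'
```

```text
tcp_pos: [0.4808, 0.2542, 0.1339]
width: 0.0497
clock: 61.4
tcp_pos: [0.4993, 0.3202, 0.0957]
eef_rot: [2.519, 1.877, -0.004]
contact_force: [-0.3, -0.2, -1.0]
width: 0.0003
grasp_force: 0.0
tcp_pos: [0.4997, 0.3214, 0.0918]
contact_force: [-0.1, -0.0, 0.2]
```

```bash
python3 -m jog '[[[0,0,0.1],[0,0,0]],[[0,0,0.1],[0,0,0]],[[0,0,0],[0,0,0]]]' | grep -E 'tcp|cont'; python3 -m jog '[[[0,0,0.05],[0,0,0]],[[0,0,0],[0,0,0]]]' | grep -E 'tcp|cont'
```

```text
tcp_pos: [0.5, 0.3217, 0.0913]
contact_force: [-7.7, -6.6, 27.0]
tcp_pos: [0.5, 0.3217, 0.0913]
contact_force: [-10.9, -8.6, 34.6]
```

```bash
python3 -m jog '[[[0,0,-0.8],[0,0,0]],[[0,0,-1],[0,0,0]],[[0,0,-0.2],[0,0,0]],[[-0.94,0,0],[0,0,0]],[[-0.94,0,0],[0,0,0]],[[-0.94,0,0],[0,0,0]],[[-0.94,0,0],[0,0,0]],[[-0.94,0,0],[0,0,0]],[[-0.94,0,0],[0,0,0]],[[0,0,0.8],[0,0,0]],[[0,0,0.7],[0,0,0]],[[0,0,0],[0,0,0]]]' -1 | grep -E 'tcp|cont'; python3 -m jog '[[[0,0,0.1],[0,0,0]],[[0,0,0.1],[0,0,0]],[[0,0,0],[0,0,0]]]' | grep -E 'tcp|cont'; python3 -m jog '[[[0,0,0.1],[0,0,0]],[[0,0,0.1],[0,0,0]],[[0,0,0],[0,0,0]]]' | grep -E 'tcp|cont'
```

```text
tcp_pos: [0.4584, 0.1854, 0.0968]
contact_force: [0.4, 1.0, -0.8]
tcp_pos: [0.4596, 0.1864, 0.0932]
contact_force: [-0.2, 0.8, 0.3]
tcp_pos: [0.4599, 0.1866, 0.0913]
contact_force: [-7.7, -4.9, 27.0]
```

```bash
python3 -m jog '[[[0,0,-0.8],[0,0,0]],[[0,0,-1],[0,0,0]],[[0,0,-0.8],[0,0,0]],[[-0.04,1,0],[0,0,0]],[[-0.04,1,0],[0,0,0]],[[-0.04,1,0],[0,0,0]],[[-0.04,1,0],[0,0,0]],[[-0.04,1,0],[0,0,0]],[[-0.04,1,0],[0,0,0]],[[-0.04,1,0],[0,0,0]],[[-0.04,1,0],[0,0,0]],[[-0.04,1,0],[0,0,0]]]' -1 | grep -E 'tcp|cont'; python3 -m jog '[[[0,0,0],[0,0,0]],[[0,0,0.8],[0,0,0]],[[0,0,0.7],[0,0,0]],[[0,0,0],[0,0,0]]]' | grep -E 'tcp|cont'; python3 -m jog '[[[0,0,0.15],[0,0,0]],[[0,0,0.1],[0,0,0]],[[0,0,0],[0,0,0]]]' | grep -E 'tcp|cont'; python3 -m jog '[[[0,0,0.15],[0,0,0]],[[0,0,0.1],[0,0,0]],[[0,0,0],[0,0,0]]]' | grep -E 'tcp|cont'
```

```text
tcp_pos: [0.6733, 0.1132, 0.1528]
contact_force: [0.1, 0.1, 0.1]
tcp_pos: [0.6702, 0.1135, 0.1127]
contact_force: [-1.0, -0.4, 0.7]
tcp_pos: [0.6727, 0.1136, 0.1095]
contact_force: [0.2, -0.3, 0.6]
tcp_pos: [0.6724, 0.1134, 0.1027]
contact_force: [-0.5, -0.5, -0.8]
```

```bash
for i in 1 2 3; do python3 -m jog '[[[0,0,0.1],[0,0,0]],[[0,0,0.08],[0,0,0]],[[0,0,0],[0,0,0]]]' | grep -E 'tcp|cont'; done
```

```text
tcp_pos: [0.6725, 0.1135, 0.0983]
contact_force: [0.6, 0.3, 0.3]
tcp_pos: [0.6728, 0.1136, 0.0949]
contact_force: [-1.4, -0.3, 4.9]
tcp_pos: [0.6728, 0.1136, 0.0914]
contact_force: [-3.6, -1.5, 10.1]
```

```bash
for i in 1 2; do python3 -m jog '[[[0,0,0.1],[0,0,0]],[[0,0,0.05],[0,0,0]],[[0,0,0],[0,0,0]]]' | grep -E 'tcp|cont'; done; python3 -c "
from h import *
go((.674,-.1005,.15),-.288)"
```

```text
tcp_pos: [0.6729, 0.1137, 0.0912]
contact_force: [-10.4, -3.0, 26.4]
tcp_pos: [0.673, 0.1137, 0.091]
contact_force: [-16.2, -4.6, 42.5]
shift [-8.2   2.49 -2.34] turn [ 0.02  0.01 -0.01] j7 -0.73
```

```bash
python3 -m jog '[[[0,0,-0.9],[0,0,0]],[[0,0,-1],[0,0,0]],[[0,0,-0.9],[0,0,0]],[[-0.91,0.28,0],[0,0,0]],[[-0.91,0.28,0],[0,0,0]],[[-0.91,0.28,0],[0,0,0]],[[-0.91,0.28,0],[0,0,0]],[[-0.91,0.28,0],[0,0,0]],[[-0.91,0.28,0],[0,0,0]],[[-0.91,0.28,0],[0,0,0]],[[-0.91,0.28,0],[0,0,0]],[[-0.91,0.28,0],[0,0,0]]]' -1 | grep -E 'tcp|cont'; python3 -m jog '[[[0,0,0],[0,0,0]],[[0,0,0.8],[0,0,0]],[[0,0,0.8],[0,0,0]],[[0,0,0],[0,0,0]]]' | grep -E 'tcp|cont'; for i in 1 2 3; do python3 -m jog '[[[0,0,0.1],[0,0,0]],[[0,0,0.08],[0,0,0]],[[0,0,0],[0,0,0]]]' | grep -E 'tcp|cont'; done
```

```text
tcp_pos: [0.6746, -0.1022, 0.1521]
contact_force: [0.4, 0.1, -0.5]
tcp_pos: [0.6726, -0.0994, 0.1087]
contact_force: [1.0, -0.2, -0.1]
tcp_pos: [0.6748, -0.1006, 0.1079]
contact_force: [-0.2, 0.1, 0.2]
tcp_pos: [0.6745, -0.1007, 0.1028]
contact_force: [-0.4, 0.4, -0.7]
tcp_pos: [0.6747, -0.1006, 0.0985]
contact_force: [0.9, -1.4, -0.5]
```

```bash
for i in 1 2 3; do python3 -m jog '[[[0,0,0.09],[0,0,0]],[[0,0,0.06],[0,0,0]],[[0,0,0],[0,0,0]]]' | grep -E 'tcp|cont'; done
```

```text
tcp_pos: [0.6747, -0.1006, 0.0955]
contact_force: [-1.8, -0.2, 5.6]
tcp_pos: [0.6747, -0.1006, 0.0915]
contact_force: [-1.2, -0.1, 4.4]
tcp_pos: [0.6748, -0.1007, 0.0913]
contact_force: [-8.1, 0.7, 21.2]
```

Jar 2's lid is down. I'll press it a touch more, rise clear, and check the whole scene.

```bash
python3 -m jog '[[[0,0,0.1],[0,0,0]],[[0,0,0],[0,0,0]]]' | grep -E 'tcp|cont'; python3 -m jog '[[[0,0,-0.9],[0,0,0]],[[0,0,-1],[0,0,0]],[[0,0,-1],[0,0,0]],[[0,0,-1],[0,0,0]],[[-1,0,-1],[0,0,0]],[[-1,0,-1],[0,0,0]],[[-1,-1,-1],[0,0,0]],[[-1,-1,0],[0,0,0]],[[-1,-1,0],[0,0,0]],[[-1,-1,0],[0,0,0]],[[-1,-1,0],[0,0,0]],[[0,0,0],[0,0,0]]]' | grep -E 'tcp|clock'; python3 - <<'E'
from h import *
a=viewer.grab_frame('scene'); t=viewer.grab_frame('top')
for n,im in(('scene',a),('top',t)):
    for ce,ar in blobs(im,(3,170,60),(13,255,255),10)[0]: print(n,ce.round(),ar)
o=np.vstack([a[150:390,100:520],np.zeros((4,420,3),np.uint8)]); cv2.imwrite('pics/end.png',cv2.resize(o,(800,465))[:,:,::-1])
cv2.imwrite('pics/endt.png',cv2.resize(t[110:350,150:500],(800,549))[:,:,::-1])
E
```

```text
tcp_pos: [0.6748, -0.1006, 0.0911]
contact_force: [-12.8, 0.7, 31.7]
clock: 75.28
tcp_pos: [0.5026, -0.235, 0.257]
```

View pics/end.png

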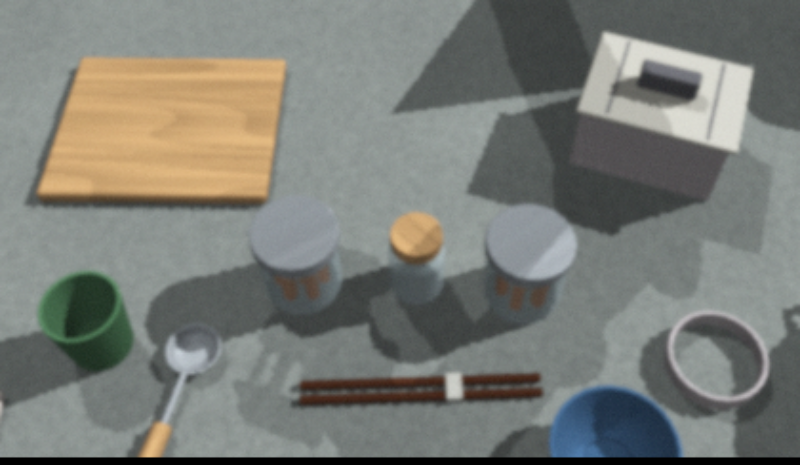

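View pics/endt.png

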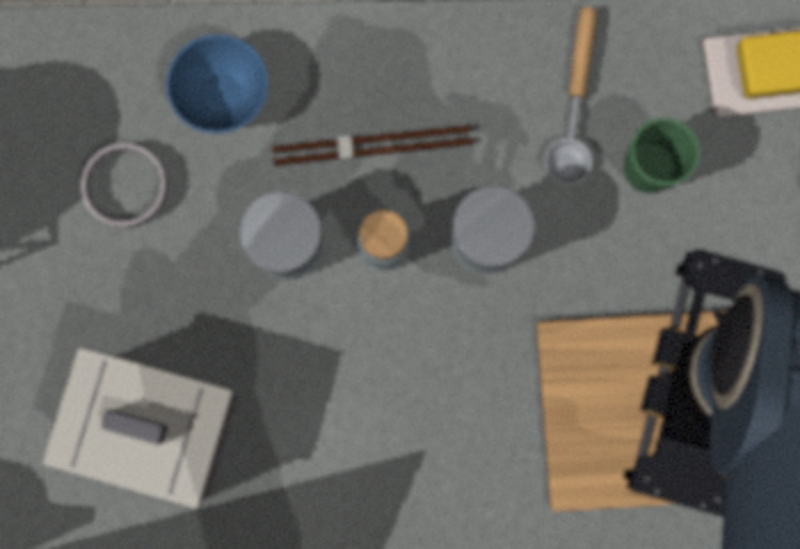

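The board is empty, no orange shows anywhere on the counter, and the lid sits flat on the tub at about (665,95) in the scene crop. The jar lids are down and the bystanders have not moved.

```bash
python3 -c "
from rig import env
print(env.close_job())"
```

```text
the job is handed in; nothing more can be done
None
```

I handed the job in at about 75 s: all six carrot ends went into the tub, the lid is pressed home at both short ends, both jar lids are down, and the spice jar, cup, egg ring and chopsticks look untouched; one fingertip press on jar 1 briefly reached 42 N, above the 40 N limit set for the arm and gripper body.

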